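# Find the socket that fits the clamp nut

## Robot

A 6-joint arm with a two-finger parallel gripper is mounted at the origin on the work surface. World frame = base frame: x ahead of the robot, y to its left, z up, the work surface at z = 0. Lengths are in m, angles in rad, forces in N, time in s.
With the tool pointing down it reaches from about 0.35 to 0.975 m from the base axis. Payload 4.9 kg.
Tool frame: the origin (TCP) lies midway between the tips of the shut fingers; the grasp point (between the pads) lies 19 mm behind it (manip.pinch_z is the x of the grasp point in the tool frame, in m); x points along the fingers, y is the direction in which the jaws open and shut, and the axes are right-handed (so a half turn about x gives the same grasp; the last joint's range is limited). The gripper opens to 85 mm and grips with 20 to 120 N. Pads are 22 mm wide; open, the fingers measure 114 mm over their backs; the gripper's body (76 mm by 85 mm) begins 54 mm behind the grasp point. The pads swing forward as they close: fully open they stand 13 mm farther back than shut.
Start: joints at [1.149, 0.053, 1.613, -0, 1.476, -0.119], TCP at [0.186, 0.597, 0.231] pointing down, gripper open.
Joint ranges: [-3.01, 3.01], [-1.01, 2.22], [0.06, 2.58], [-1.02, 4.17], [0.09, 2.62], [-3.14, 3.14]. Speed limits (rad/s): [2.57, 2.57, 3.14, 3.14, 3.14, 3.14].

## Interface

Orientations are given as a unit quaternion [w, x, y, z].
In Python, from plant import sensors, cams, workorder, manip gives the robot as it stands.
- The arm moves only by the tool drive_tool, never from a script. Its argument "series" is a list of rows, each an object of numbers: "x", "y", "z": the shift along the tool's x, y, z in units of 25 mm (1.0 is 25 mm); "ax", "ay", "az": the turn, a rotation vector about the tool's x, y, z in units of 5 degrees (1.0 is 5 degrees). A call has 1 to 5 rows; each row is the pose to reach, as a shift and turn from the pose commanded when the call began, along the tool's axes at that moment; what a row does not reach only later rows make up. A row lasts 1/12 s, in which the tool goes at most 41.7 mm and 7.16 degrees, less where a joint would pass 70% of its speed; a pose out of reach is approached as far as the arm can. A call with a gripper value outside its range is refused whole. "hand" is the opening, from 0 (shut) to 1 (fully open), set as the call begins (left out, the last holds). The fingers move at their own pace and stop on an object; the grip force is fixed at half the most. Time passes only in rows, so rows that repeat a pose let the fingers close. It gives the time, the measured TCP pose, the force and the opening at its end, in the units of the state.
- sensors.state(): the state, without advancing time (a new reading comes with each control period).
- cams.grab_frame(name): name is "scene" or "top" or "wrist"; returns a dict with "img" (384x512x3 uint8, blue, green, red), "camera_matrix" (3x3 intrinsics, pixels), "cam_to_world" (4x4, takes a point from camera to world coordinates). Camera axes: x right, y down, z forward; pixel columns grow to the right and rows downward; lengths in m; the calibration is good to about 2 mm. A picture is of the moment at which its call begins. There is no depth.
- workorder.job_done(): hands the job in, once; it reports no verdict.
The state is a dict: "time": time; "joint_pos": joint angles; "joint_vel": joint speeds; "joint_efforts": joint torques, N m; "tool_pos": TCP position; "tool_rot": TCP orientation; "contact_force": force on the tool from outside, world axes, zero at the start; "ft_torque": the same for the moment, N m; "gripper_width": opening from 0.0 (shut) to 1.0 (fully open).
Only numpy, scipy, OpenCV 4.12 (cv2) and the standard library are available. Lean on these libraries where they do the work, as an engineer would, in place of code of your own. Each camera call takes 0.05 s, during which the arm holds its last target.

## Task

Find the one of the three sockets on the wooden board that fits the hex nut on the strap clamp, trying them on it as needed: the right one is the smallest that goes all the way down over the nut. Finish with that socket fully home and upright on the nut and still gripped in the fingers, ready to turn: do not let go of it. Leave the two other sockets standing upright, open end down, on the board or on the bench, and do not knock the other things about.

Things in the scene. Friction and masses are not known exactly. Their poses are not given: they have to be found in the camera images.
- socket_small_mid (a point): Centre, half-way up (40 above its open end), of the small steel socket, loose, 80 tall, standing open end down on the board in any of the three places. Grip it by its adapter, a dark round sleeve 26 across, 45 to 80 above the open end. The socket below it is 32 across outside, with a hexagonal opening 20.5 across flats, 30 deep. z up its axis, x square to a flat of the opening.
- socket_small: The same small socket, 0.1 to 0.35 kg; its origin is at the centre of its open end (40 below its mid point), same axes.
- socket_medium_mid (a point): Centre, half-way up (40 above its open end), of the medium steel socket, loose, 80 tall, standing open end down on the board in any of the three places. Grip it by its adapter, a dark round sleeve 26 across, 45 to 80 above the open end. The socket below it is 39 across outside, with a hexagonal opening 26.5 across flats, 30 deep. z up its axis, x square to a flat of the opening.
- socket_medium: The same medium socket, 0.1 to 0.35 kg; its origin is at the centre of its open end (40 below its mid point), same axes.
- socket_large_mid (a point): Centre, half-way up (40 above its open end), of the large steel socket, loose, 80 tall, standing open end down on the board in any of the three places. Grip it by its adapter, a dark round sleeve 26 across, 45 to 80 above the open end. The socket below it is 46 across outside, with a hexagonal opening 32.5 across flats, 30 deep. z up its axis, x square to a flat of the opening.
- socket_large: The same large socket, 0.1 to 0.35 kg; its origin is at the centre of its open end (40 below its mid point), same axes.
- nut_a_seat (a point): One of three fixed steel hex nuts: 18, 24 and 30 across flats, which is which is not told. Point on its axis, on top of its washer (50 across), where the rim of a seated socket rests; z up, x square to a flat. Nut 14 high with bevelled top edge; its stud ends 22 above the point. One nut (varies) is on the clamp, the one to work on; the others are spares on the pine block.
- nut_b_seat (a point): One of three fixed steel hex nuts: 18, 24 and 30 across flats, which is which is not told. Point on its axis, on top of its washer (50 across), where the rim of a seated socket rests; z up, x square to a flat. Nut 14 high with bevelled top edge; its stud ends 22 above the point. One nut (varies) is on the clamp, the one to work on; the others are spares on the pine block.
- nut_c_seat (a point): One of three fixed steel hex nuts: 18, 24 and 30 across flats, which is which is not told. Point on its axis, on top of its washer (50 across), where the rim of a seated socket rests; z up, x square to a flat. Nut 14 high with bevelled top edge; its stud ends 22 above the point. One nut (varies) is on the clamp, the one to work on; the others are spares on the pine block.
- clamp_top (a point): Middle of the strap clamp's top, under the 4 thick washer of the nut to work on, 48 above the bench. Fixed; base plate 220 x 110, strap 185 (x) x 54. The nut never turns. Each socket suits one nut size, with 1.25 of room all round. Too small a socket stops on the nut's top, 14 too high; too large a one drops over it but turns freely.
- board: Fixed wooden board 100 (x) x 270 (y) x 12 high on which the sockets stand in a row along its y, 85 apart; origin at the centre of its underside, on the bench. It has no rim.
- spares: Fixed pine block 150 (x) x 64 x 48 high, between clamp and board, with the two spare nuts on it; origin at the centre of its underside.
- screwdriver_mid (a point): Bystander, to be left alone: screwdriver lying on the bench, about 200 long, 30 thick. A point at about its middle height; loose.
- hammer_mid (a point): Bystander, to be left alone: hammer lying at the side of the bench, about 280 long, head 100 wide. A point at about its middle height; loose.
- offcut_mid (a point): Bystander, to be left alone: pine offcut 70 x 50 x 35. A point at about its middle height; loose.
- glue_mid (a point): Bystander, to be left alone: white glue bottle, 54 across, 150 tall. A point at about its middle height; loose.
- tin_mid (a point): Bystander, to be left alone: plain tin, 68 across, 70 tall. A point at about its middle height; loose.
- tape_mid (a point): Bystander, to be left alone: black tape measure, 65 x 35 x 60. A point at about its middle height; loose.
There are look-alikes about, which are no part of the job. What is shaped like the socket_medium but purple is not meant.

How it is judged:
At the end, for the whole second after the job is handed in: The socket made for the clamp's nut is down over it (rim within 3.5 mm of the washer, axes within 3.5 mm, within 0.08 rad of upright), still, gripped with over 2 N; the two others stand free and still, within 0.12 rad of upright, on board or bench (centres below 60 mm) (((distance between nut_c_seat and clamp_top below 0.01 m and z of socket_small_mid in the frame of nut_c_seat between 0.036 and 0.0435 m and horizontal distance between socket_small_mid and nut_c_seat below 0.0035 m and angle between socket_small_mid's own z axis and vertical below 0.08 rad and contact force between socket_small and the fingers above 2 N and linear speed of each of socket_small, socket_medium, socket_large below 0.02 m/s and angle between each of socket_medium_mid, socket_large_mid's own z axis and vertical below 0.12 rad and height (world z) of each of socket_medium_mid, socket_large_mid below 0.06 m and contact force between each of socket_medium, socket_large and the fingers below 0.1 N) or (distance between nut_a_seat and clamp_top below 0.01 m and z of socket_medium_mid in the frame of nut_a_seat between 0.036 and 0.0435 m and horizontal distance between socket_medium_mid and nut_a_seat below 0.0035 m and angle between socket_medium_mid's own z axis and vertical below 0.08 rad and contact force between socket_medium and the fingers above 2 N and linear speed of each of socket_medium, socket_small, socket_large below 0.02 m/s and angle between each of socket_small_mid, socket_large_mid's own z axis and vertical below 0.12 rad and height (world z) of each of socket_small_mid, socket_large_mid below 0.06 m and contact force between each of socket_small, socket_large and the fingers below 0.1 N) or (distance between nut_b_seat and clamp_top below 0.01 m and z of socket_large_mid in the frame of nut_b_seat between 0.036 and 0.0435 m and horizontal distance between socket_large_mid and nut_b_seat below 0.0035 m and angle between socket_large_mid's own z axis and vertical below 0.08 rad and contact force between socket_large and the fingers above 2 N and linear speed of each of socket_large, socket_small, socket_medium below 0.02 m/s and angle between each of socket_small_mid, socket_medium_mid's own z axis and vertical below 0.12 rad and height (world z) of each of socket_small_mid, socket_medium_mid below 0.06 m and contact force between each of socket_small, socket_medium and the fingers below 0.1 N))); the arm keeps its last pose, push and grip.
It fails at once if a bystander is pushed more than 40 mm from its place (distance of any of screwdriver_mid, hammer_mid, offcut_mid, glue_mid, tin_mid, tape_mid from where it was at the start of the episode above 0.04 m).
It also fails if it takes over 72 s, if anything falls off the work surface, if the arm or the gripper's body presses on something with over 40 N, if the wrist force passes 120 N, or if a joint passes its speed limit or range.

## Working session

There is one attempt and no reset: what is moved stays moved. The work goes in short steps, Python scripts to look and compute and a tool call to move; the robot and the scene stay as the last step left them, time stands still between calls to the robot, and variables do not carry over. Pictures are saved under pics/ and viewed, and the job is handed in when it is done.

Besides the shell and the picture viewer there is one more tool, called after "Call:" as a command line: name --argument value ..., lists and objects as JSON in quotes. drive_tool: Moves the arm, as the interface text tells. Its arguments: {"type":"object","properties":{"series":{"type":"array","items":{"type":"object","properties":{"x":{"type":"number"},"y":{"type":"number"},"z":{"type":"number"},"ax":{"type":"number"},"ay":{"type":"number"},"az":{"type":"number"}}}},"hand":{"type":"number"}},"required":["series"]}

```bash
mkdir -p pics; ls; python3 - <<'E'
from plant import sensors, cams, workorder, manip
import cv2,numpy as np
s=sensors.state();print(s)
print(manip.pinch_z)
for n in ["scene","top","wrist"]:
    f=cams.grab_frame(n);cv2.imwrite(f"pics/a_{n}.png",f["img"]);print(n,f["camera_matrix"].round(1).tolist(),f["cam_to_world"].round(4).tolist())
E
```

```text
pics
{'time': 0.0, 'joint_pos': array([ 1.14901290e+00,  5.33127841e-02,  1.61431749e+00,  1.65850048e-05,
        1.47594515e+00, -1.18995150e-01]), 'joint_vel': array([-6.23866016e-04, -2.18188171e-04,  7.54051137e-05, -1.05090569e-03,
        2.07349953e-03, -4.99550298e-04]), 'joint_efforts': array([-1.49341635e-03, -3.93672073e+01, -3.70180321e+01, -7.07467279e-05,
        6.90075583e-03,  7.53090518e-06]), 'tool_pos': array([0.18610211, 0.59600342, 0.23007629]), 'tool_rot': array([ 0.69882544,  0.10596987,  0.69921118, -0.10731784]), 'contact_force': array([-0.49476377, -0.22041235, -0.76599166]), 'ft_torque': array([0.02427774, 0.00265853, 0.01337225]), 'gripper_width': 0.9989791526676345}
-0.0187
scene [[416.4, 0.0, 261.6], [0.0, 416.4, 192.5], [0.0, 0.0, 1.0]] [[0.8215, 0.3556, -0.4457, 1.1605], [0.57, -0.5321, 0.6261, -0.8429], [-0.0145, -0.7684, -0.6398, 0.9323], [0.0, 0.0, 0.0, 1.0]]
top [[481.4, 0.0, 260.5], [0.0, 481.4, 192.5], [0.0, 0.0, 1.0]] [[0.0157, -0.9892, 0.1459, 0.339], [-0.9997, -0.0185, -0.0177, 0.0178], [0.0202, -0.1455, -0.9891, 1.6629], [0.0, 0.0, 0.0, 1.0]]
wrist [[276.4, 0.0, 257.7], [0.0, 276.4, 193.3], [0.0, 0.0, 1.0]] [[0.298, 0.9028, 0.31, 0.1063], [0.9545, -0.281, -0.0994, 0.6213], [-0.0027, 0.3256, -0.9455, 0.3728], [0.0, 0.0, 0.0, 1.0]]
```

View pics/a_scene.png

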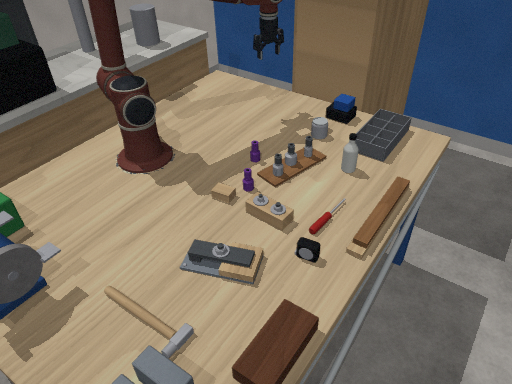

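View pics/a_top.png

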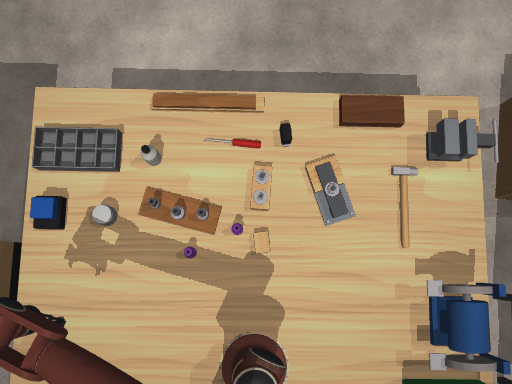

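View pics/a_wrist.png

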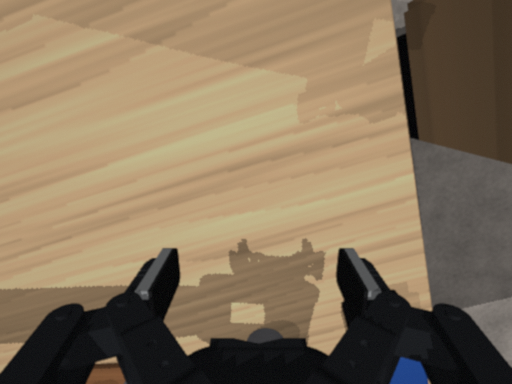

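```bash
python3 - <<'E'
import cv2,numpy as np
t=cv2.imread("pics/a_top.png");s=cv2.imread("pics/a_scene.png")
a=cv2.resize(t[145:245,130:360],None,fx=3.4,fy=3.4,interpolation=cv2.INTER_CUBIC)
cv2.imwrite("pics/b_top.png",a)
b=cv2.resize(s[130:290,175:335],None,fx=3.7,fy=3.7,interpolation=cv2.INTER_CUBIC)
cv2.imwrite("pics/b_scene.png",b)
E
```

```text
(no output)
```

View pics/b_top.png

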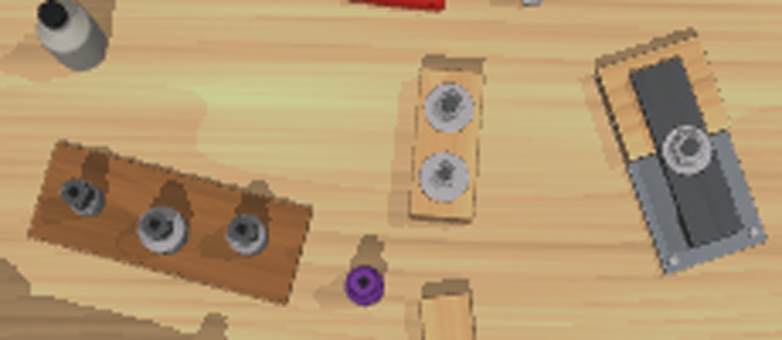

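View pics/b_scene.png

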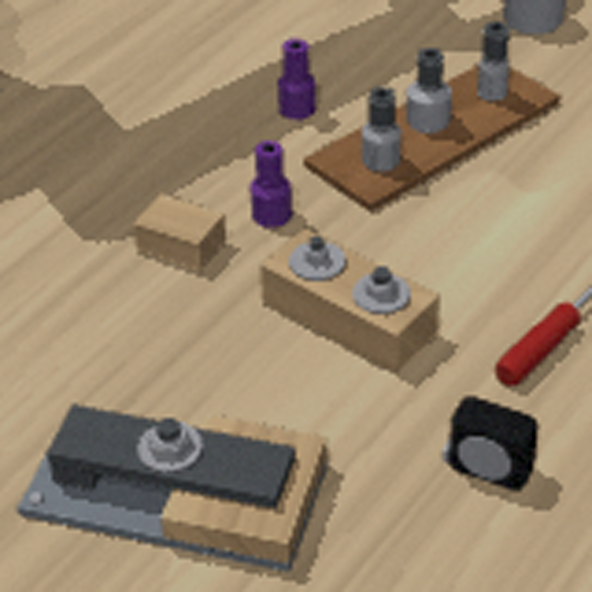

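```bash
cat > h.py <<'E'
import cv2,numpy as np
from plant import sensors,cams
from scipy.spatial.transform import Rotation as R
def ray(f,u,v,z):
    K=f["camera_matrix"];T=f["cam_to_world"]
    d=T[:3,:3]@np.linalg.inv(K)@np.array([u,v,1.]);o=T[:3,3]
    return o+d*(z-o[2])/d[2]
def proj(f,p):
    T=np.linalg.inv(f["cam_to_world"]);c=T[:3,:3]@np.array(p)+T[:3,3];q=f["camera_matrix"]@c;return q[:2]/q[2]
def st():
    s=sensors.state();q=s["tool_rot"];r=R.from_quat([q[1],q[2],q[3],q[0]]);return s,r
def units(target,p=None):
    "world target TCP -> tool units"
    s,r=st();return r.inv().apply(np.array(target)-s["tool_pos"])/0.025
E
python3 - <<'E'
from h import *
f=cams.grab_frame("top")
for n,u,v,z in [("clampw",687,149,.052),("spare1",448,107,.052),("spare2",444,178,.052),("small",75,193,.092),("large",157,228,.092),("med",246,233,.092),("purple",364,284,.08),("glue",50,12,.15),("boardcorn",60,140,.012),("boardc2",312,207,.012),("boardc3",288,303,.012),("boardc4",28,237,.012)]:
    print(n,ray(f,130+u/3.4,145+v/3.4,z).round(4))
s,r=st();print(r.as_matrix().round(3))
E
```

```text
clampw [ 0.5936 -0.2538  0.052 ]
spare1 [ 0.6316 -0.0143  0.052 ]
spare2 [ 0.5599 -0.0114  0.052 ]
small [0.5333 0.3445 0.092 ]
large [0.5008 0.2644 0.092 ]
med [0.4975 0.1789 0.092 ]
purple [0.4513 0.0648 0.08  ]
glue [0.6975 0.3642 0.15  ]
boardcorn [0.5972 0.3789 0.012 ]
boardc2 [0.5332 0.1212 0.012 ]
boardc3 [0.4357 0.1426 0.012 ]
boardc4 [0.4976 0.4061 0.012 ]
[[-0.001  0.298  0.955]
 [-0.001  0.955 -0.298]
 [-1.    -0.001 -0.   ]]
```

Call:
drive_tool --series '[{"y": -0.8, "z": 1.3}, {"y": -1.7, "z": 2.6}, {"y": -2.5, "z": 3.9}, {"y": -3.3, "z": 5.2}, {"y": -4.2, "z": 6.5}]' --hand 0.55

```text
schema error: expected keys x, y, z, ax, ay, az
```

Call:
drive_tool --series '[{"y": -0.8, "z": 1.3}, {"y": -1.7, "z": 2.6}, {"y": -2.5, "z": 3.9}, {"y": -3.3, "z": 5.2}, {"y": -4.2, "z": 6.5}]'

```text
schema error: expected keys x, y, z, ax, ay, az
```

```bash
python3 - <<'E'
from h import *
import pickle
s,r=st();print(s["tool_pos"],s["time"],s["joint_pos"].round(2))
f=cams.grab_frame("wrist");cv2.imwrite("pics/c_w.png",f["img"]);pickle.dump(f,open("c.pkl","wb"))
E
```

```text
[0.18620399 0.59621437 0.23053135] 0.2 [ 1.15  0.05  1.61  0.    1.48 -0.12]
```

View pics/c_w.png

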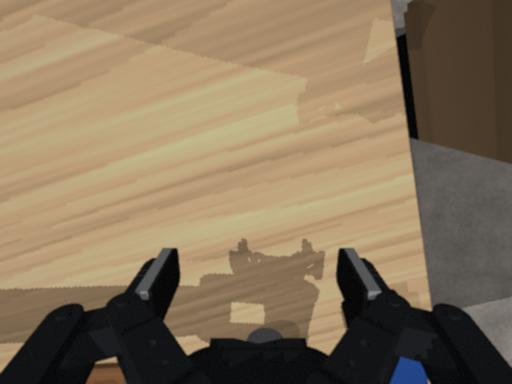

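All six keys are needed in each row; the arm has not moved.

Call:
drive_tool --series '[{"x": 0, "y": -0.8, "z": 1.3, "ax": 0, "ay": 0, "az": 0}, {"x": 0, "y": -1.7, "z": 2.6, "ax": 0, "ay": 0, "az": 0}, {"x": 0, "y": -2.5, "z": 3.9, "ax": 0, "ay": 0, "az": 0}, {"x": 0, "y": -3.3, "z": 5.2, "ax": 0, "ay": 0, "az": 0}, {"x": 0, "y": -4.2, "z": 6.5, "ax": 0, "ay": 0, "az": 0}]' --hand 0.55

```text
time: 0.67
tool_pos: [0.3109, 0.4466, 0.2312]
tool_rot: [0.699, 0.106, 0.699, -0.106]
contact_force: [0.8, 0.4, 0.6]
gripper_width: 0.549
```

Call:
drive_tool --series '[{"x": 0, "y": -0.8, "z": 1.3, "ax": 0, "ay": 0, "az": 0}, {"x": 0, "y": -1.7, "z": 2.6, "ax": 0, "ay": 0, "az": 0}, {"x": 0, "y": -2.5, "z": 3.9, "ax": 0, "ay": 0, "az": 0}, {"x": 0, "y": -3.3, "z": 5.2, "ax": 0, "ay": 0, "az": 0}, {"x": 0, "y": -4.2, "z": 6.5, "ax": 0, "ay": 0, "az": 0}]'

```text
time: 1.08
tool_pos: [0.4348, 0.2977, 0.2314]
tool_rot: [0.699, 0.107, 0.699, -0.106]
contact_force: [0.7, 0.3, -0.3]
gripper_width: 0.551
```

```bash
python3 - <<'E'
from h import *
import pickle
s,r=st();print(s["tool_pos"],s["time"],s["joint_pos"].round(2))
f=cams.grab_frame("wrist");cv2.imwrite("pics/c_w.png",f["img"]);pickle.dump(f,open("c.pkl","wb"))
E
```

```text
[0.43484729 0.29772952 0.23142989] 1.0833 [ 0.46 -0.18  1.84  0.    1.49 -0.81]
```

View pics/c_w.png

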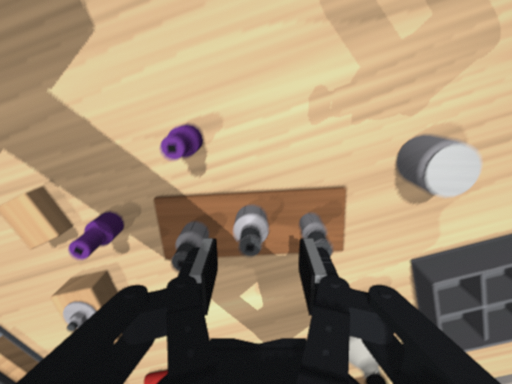

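Call:
drive_tool --series '[{"x": 0, "y": 0, "z": -1.5, "ax": 0, "ay": 0, "az": 0}, {"x": 0, "y": 0, "z": -2.8, "ax": 0, "ay": 0, "az": 0}, {"x": 0, "y": 0, "z": -2.8, "ax": 0, "ay": 0, "az": 0}]'

```text
time: 1.38
tool_pos: [0.3638, 0.3207, 0.2309]
tool_rot: [0.698, 0.106, 0.7, -0.106]
contact_force: [0.5, 1.2, -0.0]
gripper_width: 0.554
```

```bash
python3 - <<'E'
from h import *
import pickle
s,r=st();print(s["tool_pos"],s["time"],s["joint_pos"].round(2))
f=cams.grab_frame("wrist");cv2.imwrite("pics/d_w.png",f["img"]);pickle.dump(f,open("d.pkl","wb"))
cv2.imwrite("pics/d_w2.png",cv2.resize(f["img"][170:330,140:380],None,fx=3.3,fy=3.3,interpolation=cv2.INTER_CUBIC))
E
```

```text
[0.36379944 0.32072582 0.23088997] 1.3833 [ 0.57 -0.29  1.93  0.    1.51 -0.7 ]
```

View pics/d_w2.png

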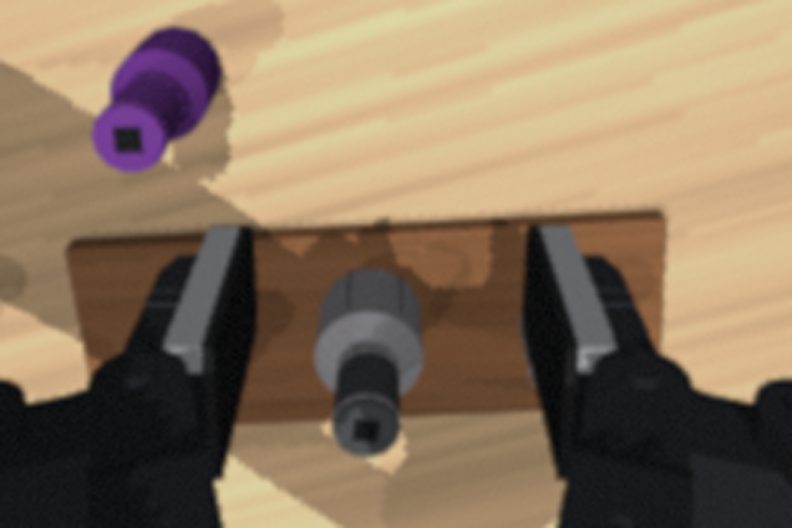

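Call:
drive_tool --series '[{"x": 0, "y": 0, "z": 1.5, "ax": 0, "ay": 0, "az": 0}, {"x": 0, "y": 0, "z": 3.0, "ax": 0, "ay": 0, "az": 0}, {"x": 0, "y": 0, "z": 4.5, "ax": 0, "ay": 0, "az": 0}, {"x": 0, "y": 0, "z": 5.6, "ax": 0, "ay": 0, "az": 0}, {"x": 0, "y": 0, "z": 5.6, "ax": 0, "ay": 0, "az": 0}]'

```text
time: 1.85
tool_pos: [0.505, 0.2763, 0.231]
tool_rot: [0.699, 0.108, 0.698, -0.108]
contact_force: [-0.7, -0.4, -0.4]
gripper_width: 0.551
```

```bash
python3 - <<'E'
from h import *
import pickle
s,r=st();print(s["tool_pos"],s["time"],s["joint_pos"].round(2))
f=cams.grab_frame("wrist");cv2.imwrite("pics/e_w.png",f["img"]);pickle.dump(f,open("e.pkl","wb"))
cv2.imwrite("pics/e_w2.png",cv2.resize(f["img"][90:250,140:380],None,fx=3.3,fy=3.3,interpolation=cv2.INTER_CUBIC))
E
```

```text
[0.50503602 0.27629344 0.23095247] 1.85 [ 0.37 -0.06  1.73 -0.    1.47 -0.89]
```

View pics/e_w2.png

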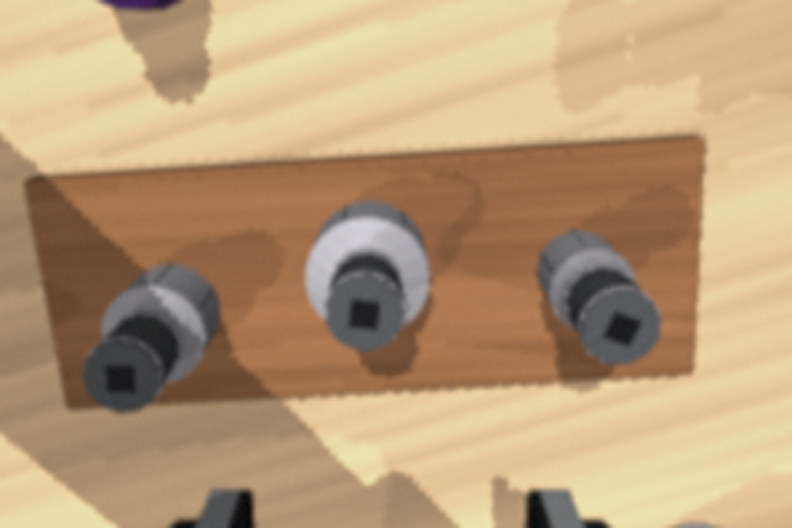

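```bash
python3 - <<'E'
from h import *
import pickle
f=pickle.load(open("e.pkl","rb"))
P={}
for n,u,v in [("med",122,375),("large",364.5,312),("small",619,324)]:
    P[n]=ray(f,140+u/3.3,90+v/3.3,.092);print(n,P[n].round(4))
print(np.linalg.norm(P["med"]-P["large"]),np.linalg.norm(P["small"]-P["large"]))
for n,u,v,z in [("med",170,315,.057),("large",368,272,.057),("small",592,287,.057)]: print(n,"shoulder",ray(f,140+u/3.3,90+v/3.3,z).round(4))
for u,v in [(25,178),(704,138),(692,374),(68,408)]: print(ray(f,140+u/3.3,90+v/3.3,.012).round(4))
# square holes
g=cv2.resize(f["img"][90:250,140:380],None,fx=3.3,fy=3.3,interpolation=cv2.INTER_CUBIC)
gr=cv2.cvtColor(g,6)
for n,c in [("med",(122,378)),("large",(364,315)),("small",(622,328))]:
    x,y=c;w=gr[y-26:y+26,x-26:x+26]; m=(w<(w.min()+25)).astype(np.uint8)
    n_,lab,stt,_=cv2.connectedComponentsWithStats(m);k=1+np.argmax(stt[1:,4])
    cs,_=cv2.findContours((lab==k).astype(np.uint8),0,1);bx=cv2.boxPoints(cv2.minAreaRect(max(cs,key=len)))
    W=[ray(f,140+(b[0]+x-26)/3.3,90+(b[1]+y-26)/3.3,.092) for b in bx]
    e=W[1]-W[0];e2=W[2]-W[1];print(n,stt[k],np.mean(W,0).round(4),np.degrees(np.arctan2(e[1],e[0]))%90,np.linalg.norm(e),np.linalg.norm(e2))
s,r=st();print("tool y yaw",np.degrees(np.arctan2(*r.as_matrix()[[1,0],1]))%90)
E
```

```text
med [0.5027 0.1843 0.092 ]
large [0.5061 0.2676 0.092 ]
small [0.5349 0.345  0.092 ]
0.08334402971682056 0.08258064196098891
med shoulder [0.496  0.1955 0.057 ]
large shoulder [0.5023 0.2691 0.057 ]
small shoulder [0.5319 0.3442 0.057 ]
[0.4361 0.1471 0.012 ]
[0.5016 0.4057 0.012 ]
[0.5973 0.3818 0.012 ]
[0.5318 0.1227 0.012 ]
med [ 10  13  30  28 737] [0.5037 0.1833 0.092 ] 63.99333444447535 0.009358933417434368 0.009849266406574209
large [ 13  12  27  27 647] [0.5068 0.2672 0.092 ] 66.69778768728855 0.008584333418259003 0.008470114012590152
small [ 10  13  33  29 634] [0.5368 0.3456 0.092 ] 52.426395048813674 0.008539180258437288 0.00875944687669854
tool y yaw 72.47483834934138
```

Call:
drive_tool --series '[{"x": 0, "y": -1.3, "z": 0.65, "ax": 0, "ay": 0, "az": 0}, {"x": 0, "y": -2.6, "z": 1.3, "ax": 0, "ay": 0, "az": 0}, {"x": 0, "y": -3.9, "z": 1.95, "ax": 0, "ay": 0, "az": 0}, {"x": 0, "y": -5.2, "z": 2.6, "ax": 0, "ay": 0, "az": 0}, {"x": 0, "y": -6.5, "z": 3.25, "ax": 0, "ay": 0, "az": 0}]'

```text
time: 2.32
tool_pos: [0.5292, 0.0982, 0.2313]
tool_rot: [0.699, 0.106, 0.699, -0.106]
contact_force: [0.9, 0.1, 0.2]
gripper_width: 0.547
```

Call:
drive_tool --series '[{"x": 0, "y": -1.3, "z": 0.65, "ax": 0, "ay": 0, "az": 0}, {"x": 0, "y": -2.6, "z": 1.3, "ax": 0, "ay": 0, "az": 0}, {"x": 0, "y": -3.9, "z": 1.95, "ax": 0, "ay": 0, "az": 0}, {"x": 0, "y": -5.2, "z": 2.6, "ax": 0, "ay": 0, "az": 0}, {"x": 0, "y": -6.5, "z": 3.25, "ax": 0, "ay": 0, "az": 0}]'

```text
time: 2.73
tool_pos: [0.5586, -0.0812, 0.2314]
tool_rot: [0.699, 0.106, 0.699, -0.106]
contact_force: [1.2, -0.2, -0.2]
gripper_width: 0.548
```

Call:
drive_tool --series '[{"x": 0, "y": -1.3, "z": 0.65, "ax": 0, "ay": 0, "az": 0}, {"x": 0, "y": -2.6, "z": 1.3, "ax": 0, "ay": 0, "az": 0}, {"x": 0, "y": -3.9, "z": 1.95, "ax": 0, "ay": 0, "az": 0}, {"x": 0, "y": -5.2, "z": 2.6, "ax": 0, "ay": 0, "az": 0}, {"x": 0, "y": -6.2, "z": 3.3, "ax": 0, "ay": 0, "az": 0}]'

```text
time: 3.15
tool_pos: [0.591, -0.2544, 0.2313]
tool_rot: [0.699, 0.107, 0.699, -0.107]
contact_force: [1.1, -0.5, -0.3]
gripper_width: 0.549
```

```bash
python3 - <<'E'
from h import *
import pickle
s,r=st();print(s["tool_pos"],s["time"],s["joint_pos"].round(2))
f=cams.grab_frame("wrist");cv2.imwrite("pics/f_w.png",f["img"]);pickle.dump(f,open("f.pkl","wb"))
E
```

```text
[ 0.59102357 -0.25444617  0.2313294 ] 3.15 [-0.52  0.1   1.57 -0.    1.48 -1.79]
```

View pics/f_w.png

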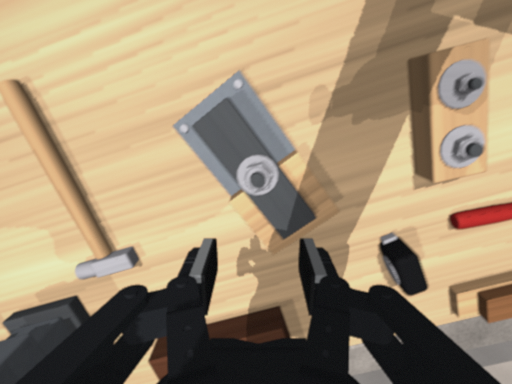

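```bash
python3 - <<'E'
import cv2,numpy as np
g=cv2.imread("pics/f_w.png")
a=cv2.resize(g[145:205,228:288],(480,480),interpolation=cv2.INTER_CUBIC)
b=cv2.resize(g[55:175,430:490],(240,480),interpolation=cv2.INTER_CUBIC)
cv2.imwrite("pics/f2.png",np.hstack([a,b]))
E
```

```text
(no output)
```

View pics/f2.png

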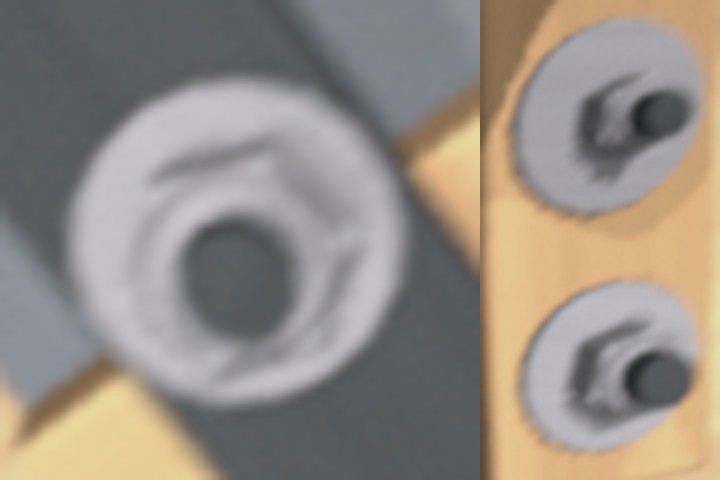

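Call:
drive_tool --series '[{"x": 1.6, "y": 0, "z": 0.2, "ax": 0, "ay": 0, "az": 0}, {"x": 3.2, "y": 0, "z": 0.5, "ax": 0, "ay": 0, "az": 0}, {"x": 3.2, "y": 0, "z": 0.5, "ax": 0, "ay": 0, "az": 0}, {"x": 3.2, "y": 0, "z": 0.5, "ax": 0, "ay": 0, "az": 0}]'

```text
time: 3.53
tool_pos: [0.6015, -0.2546, 0.1479]
tool_rot: [0.697, 0.107, 0.702, -0.105]
contact_force: [0.3, 0.0, 0.9]
gripper_width: 0.548
```

```bash
python3 - <<'E'
from h import *
import pickle
s,r=st();print(s["tool_pos"],s["time"],s["joint_pos"].round(2))
f=cams.grab_frame("wrist");cv2.imwrite("pics/g_w.png",f["img"]);pickle.dump(f,open("g.pkl","wb"))
u,v=proj(f,[.5936,-.2538,.06]).round().astype(int);print(u,v)
u0,v0=u-40,v-40
print(u0,v0);cv2.imwrite("pics/g2.png",cv2.resize(f["img"][v0:v0+80,u0:u0+80],(560,560),interpolation=cv2.INTER_CUBIC))
E
```

```text
[ 0.60145867 -0.25464374  0.14794266] 3.5333 [-0.51  0.18  1.61  0.    1.35 -1.78]
256 190
216 150
```

View pics/g2.png

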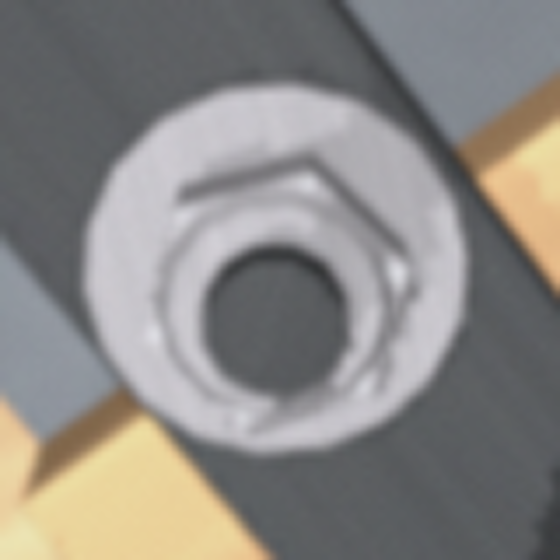

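```bash
python3 - <<'E'
from h import *
import pickle
f=pickle.load(open("g.pkl","rb"))
w=lambda u,v,z:ray(f,216+u/7-.43,150+v/7-.43,z)
c=[w(182,198,.052),w(313,158,.052),w(408,250,.052)]
for a,b in ((0,1),(1,2)):
    e=c[b]-c[a];print(np.linalg.norm(e),np.degrees(np.arctan2(e[1],e[0]))%60)
# washer ellipse fit by mask
g=f["img"][150:230,216:296];m=(cv2.cvtColor(g,6)>125)&((g.max(2).astype(int)-g.min(2))<25)
m=cv2.morphologyEx(m.astype(np.uint8),cv2.MORPH_OPEN,np.ones((3,3)))
n,lab,stt,cen=cv2.connectedComponentsWithStats(m);k=1+np.argmax(stt[1:,4]);print(stt[k])
cs,_=cv2.findContours((lab==k).astype(np.uint8),0,1);ct=max(cs,key=len)
hull=cv2.convexHull(ct)[:,0,:]
W=np.array([ray(f,216+u,150+v,.052)[:2] for u,v in ct[:,0,:]])
(cx,cy),rad=cv2.minEnclosingCircle(W.astype(np.float32));print("washer",cx,cy,rad)
e=cv2.fitEllipse(cv2.convexHull(ct));print(e);print(ray(f,216+e[0][0],150+e[0][1],.052))
print("stud top",w(277,322,.074),"nut corners dist", [np.linalg.norm(x[:2]-[cx,cy]) for x in c])
print(w(277,267,.052))
print("dir corner->", [np.degrees(np.arctan2(x[1]-cy,x[0]-cx))%60 for x in c])
E
```

```text
0.01755758518244367 30.148808490022006
0.017345002492418715 27.896036635210912
[   0   12   67   53 2138]
washer 0.5959623456001282 -0.2624718248844147 0.03241845592856407
((32.216575622558594, 40.0051155090332), (53.665061950683594, 70.84571838378906), 74.10393524169922)
[ 0.59378028 -0.26126464  0.052     ]
stud top [ 0.59355324 -0.25441027  0.074     ] nut corners dist [np.float64(0.014869136738002843), np.float64(0.022295307876942564), np.float64(0.024718945274228188)]
[ 0.5935698  -0.25459896  0.052     ]
dir corner-> [np.float64(3.6932095082958654), np.float64(11.880410649123775), np.float64(28.96704486326169)]
```

Call:
drive_tool --series '[{"x": -0.9, "y": 1.3, "z": -0.7, "ax": 0, "ay": 0, "az": 0}, {"x": -0.9, "y": 2.6, "z": -1.4, "ax": 0, "ay": 0, "az": 0}, {"x": -0.9, "y": 3.9, "z": -2.1, "ax": 0, "ay": 0, "az": 0}, {"x": -0.9, "y": 5.2, "z": -2.8, "ax": 0, "ay": 0, "az": 0}, {"x": -0.9, "y": 6.5, "z": -3.5, "ax": 0, "ay": 0, "az": 0}]'

```text
time: 4.0
tool_pos: [0.5694, -0.0738, 0.1786]
tool_rot: [0.702, 0.106, 0.697, -0.107]
contact_force: [-0.1, -0.3, 0.1]
gripper_width: 0.551
```

Call:
drive_tool --series '[{"x": 0, "y": 1.3, "z": -0.7, "ax": 0, "ay": 0, "az": 0}, {"x": 0, "y": 2.6, "z": -1.4, "ax": 0, "ay": 0, "az": 0}, {"x": 0, "y": 3.9, "z": -2.1, "ax": 0, "ay": 0, "az": 0}, {"x": 0, "y": 5.2, "z": -2.8, "ax": 0, "ay": 0, "az": 0}, {"x": 0, "y": 6.5, "z": -3.5, "ax": 0, "ay": 0, "az": 0}]'

```text
time: 4.42
tool_pos: [0.5341, 0.108, 0.1785]
tool_rot: [0.702, 0.107, 0.697, -0.106]
contact_force: [-0.0, -0.2, 0.3]
gripper_width: 0.549
```

Call:
drive_tool --series '[{"x": 0, "y": 1.3, "z": -0.7, "ax": 0, "ay": 0, "az": 0}, {"x": 0, "y": 2.6, "z": -1.4, "ax": 0, "ay": 0, "az": 0}, {"x": 0, "y": 3.9, "z": -2.1, "ax": 0, "ay": 0, "az": 0}, {"x": 0, "y": 5.2, "z": -2.6, "ax": 0, "ay": 0, "az": 0}, {"x": 0, "y": 5.8, "z": -2.9, "ax": 0, "ay": 0, "az": 0}]'

```text
time: 4.83
tool_pos: [0.5077, 0.2703, 0.1786]
tool_rot: [0.701, 0.107, 0.697, -0.104]
contact_force: [-0.5, 0.2, 0.2]
gripper_width: 0.552
```

```bash
python3 - <<'E'
from h import *
import pickle
s,r=st();print(s["tool_pos"],s["time"],s["joint_pos"].round(2));print(r.as_matrix().round(3))
f=cams.grab_frame("wrist");cv2.imwrite("pics/i_w.png",f["img"]);pickle.dump(f,open("i.pkl","wb"))
print(units([.5065,.2673,.06]), proj(f,[.5065,.2673,.092]))
E
```

```text
[0.50769065 0.2702903  0.17864242] 4.8333 [ 0.36 -0.03  1.79  0.    1.38 -0.91]
[[ 0.007  0.295  0.956]
 [ 0.004  0.956 -0.295]
 [-1.     0.006  0.005]]
[ 4.73937638e+00 -2.01270863e-01 -1.69911374e-03] [253.65763171 197.63036044]
```

View pics/i_w.png

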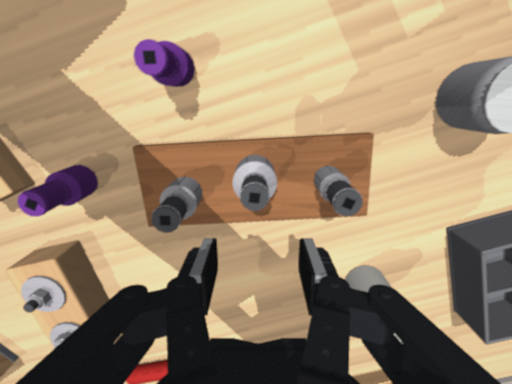

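```bash
python3 - <<'E'
from h import *
import pickle
f=pickle.load(open("i.pkl","rb"))
cv2.imwrite("pics/i2.png",cv2.resize(f["img"][145:235,145:375],None,fx=3.4,fy=3.4,interpolation=cv2.INTER_CUBIC))
E
```

```text
(no output)
```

View pics/i2.png

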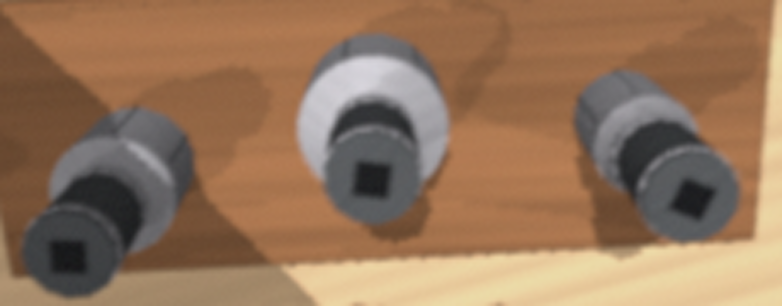

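Call:
drive_tool --series '[{"x": 1.4, "y": -0.1, "z": -0.1, "ax": 0, "ay": 0, "az": 0}, {"x": 2.7, "y": -0.1, "z": -0.1, "ax": 0, "ay": 0, "az": 0}, {"x": 3.8, "y": -0.1, "z": -0.1, "ax": 0, "ay": 0, "az": 0}, {"x": 4.7, "y": -0.1, "z": -0.1, "ax": 0, "ay": 0, "az": 0}, {"x": 4.7, "y": -0.1, "z": -0.1, "ax": 0, "ay": 0, "az": 0}]'

```text
time: 5.3
tool_pos: [0.5019, 0.2634, 0.0541]
tool_rot: [0.698, 0.106, 0.701, -0.107]
contact_force: [-0.7, -1.2, -0.9]
gripper_width: 0.549
```

```bash
python3 - <<'E'
from h import *
import pickle
s,r=st();print(s["tool_pos"],s["time"],s["contact_force"])
f=cams.grab_frame("wrist");cv2.imwrite("pics/j_w.png",f["img"][150:384,130:390]);pickle.dump(f,open("j.pkl","wb"))
E
```

```text
[0.50193344 0.26338697 0.05408663] 5.3 [-0.68390853 -1.17865771 -0.9436837 ]
```

View pics/j_w.png

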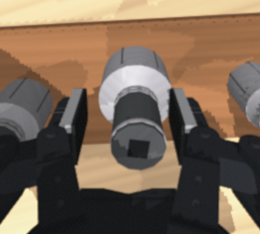

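Call:
drive_tool --series '[{"x": 0, "y": 0, "z": 0, "ax": 0, "ay": 0, "az": 0}]'

```text
time: 5.43
tool_pos: [0.5059, 0.2648, 0.0594]
tool_rot: [0.7, 0.107, 0.698, -0.106]
contact_force: [0.2, 0.3, 0.5]
gripper_width: 0.549
```

```bash
python3 - <<'E'
from h import *
import pickle
s,r=st();print(s["tool_pos"],s["time"],s["contact_force"],s["joint_vel"].round(3))
f=pickle.load(open("j.pkl","rb"))
cv2.imwrite("pics/j2.png",cv2.resize(f["img"][190:330,190:330],None,fx=4,fy=4,interpolation=cv2.INTER_CUBIC))
# pads centre mark: project TCP & grasp point
R_=r.as_matrix();p=s["tool_pos"]
print(proj(f,p),proj(f,p-.0187*R_[:,0]),proj(f,[.505,.268,.092]))
E
```

```text
[0.50588501 0.26477005 0.05944541] 5.4333 [0.19210804 0.34688824 0.48844227] [-0.002 -0.014 -0.023  0.001 -0.008  0.001]
[262.10040014 259.15086383] [262.41527345 279.21622166] [269.06615479 294.65888184]
```

View pics/j2.png

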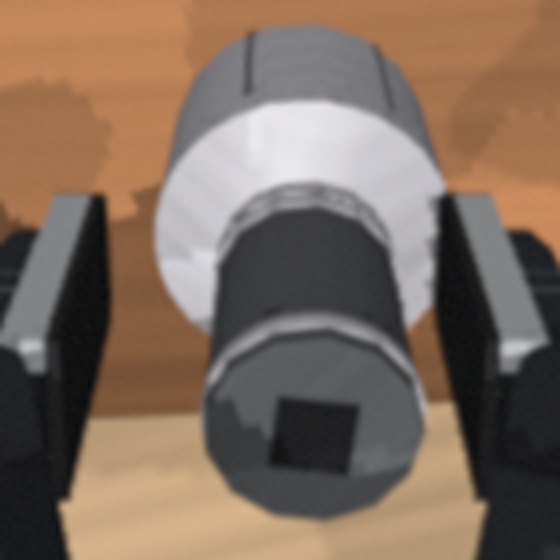

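Call:
drive_tool --series '[{"x": 0, "y": 0.13, "z": 0, "ax": 0, "ay": 0, "az": 0}, {"x": 0, "y": 0.13, "z": 0, "ax": 0, "ay": 0, "az": 0}]'

```text
time: 5.6
tool_pos: [0.5074, 0.2684, 0.0597]
tool_rot: [0.701, 0.108, 0.697, -0.106]
contact_force: [-1.3, -1.6, -0.1]
gripper_width: 0.552
```

Call:
drive_tool --series '[{"x": 0, "y": 0, "z": 0, "ax": 0, "ay": 0, "az": 0}, {"x": 0, "y": 0, "z": 0, "ax": 0, "ay": 0, "az": 0}, {"x": 0, "y": 0, "z": 0, "ax": 0, "ay": 0, "az": 0}, {"x": 0, "y": 0, "z": 0, "ax": 0, "ay": 0, "az": 0}, {"x": 0, "y": 0, "z": 0, "ax": 0, "ay": 0, "az": 0}]' --hand 0

```text
time: 6.02
tool_pos: [0.5062, 0.2676, 0.058]
tool_rot: [0.7, 0.107, 0.698, -0.106]
contact_force: [-1.7, -1.2, 5.8]
gripper_width: 0.286
```

```bash
python3 - <<'E'
from h import *
import pickle
s,r=st();print(s["tool_pos"],s["time"],s["contact_force"],s["gripper_width"])
f=cams.grab_frame("wrist");pickle.dump(f,open("k.pkl","wb"))
cv2.imwrite("pics/k2.png",cv2.resize(f["img"][190:330,190:330],None,fx=4,fy=4,interpolation=cv2.INTER_CUBIC))
E
```

```text
[0.50616226 0.2675724  0.05800551] 6.0167 [-1.71065775 -1.23297044  5.79429605] 0.28604055674235335
```

View pics/k2.png

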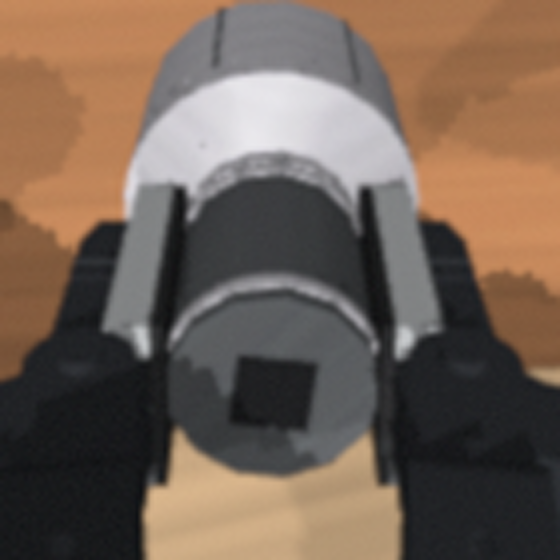

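```bash
python3 - <<'E'
from h import *
import pickle
f=pickle.load(open("k.pkl","rb"));s,r=st()
c=ray(f,190+272/4-.4,190+380/4-.4,.092);print(c, r.inv().apply(c-s["tool_pos"]))
# square and line marks
w=lambda u,v,z:ray(f,190+u/4-.4,190+v/4-.4,z)
q=[w(240,356,.092),w(318,364,.092),w(308,430,.092),w(231,426,.092)]
for a in range(4):
    e=q[(a+1)%4]-q[a];print(np.degrees(np.arctan2(e[1],e[0]))%90,np.linalg.norm(e))
print("sq c",np.mean(q,0))
# marks on cylinder r=.023 axis c : intersect ray
def cyl(u,v,c,rad):
    o=f["cam_to_world"][:3,3];p=w(u,v,.04);d=p-o
    a=d[0]**2+d[1]**2;oc=(o-c)[:2];b=2*oc@d[:2];cc=oc@oc-rad**2
    t=(-b-np.sqrt(b*b-4*a*cc))/(2*a);P=o+t*d;return P,np.degrees(np.arctan2(P[1]-c[1],P[0]-c[0]))
for u,v in [(223,15),(217,62),(346,22),(357,78)]: print(cyl(u,v,c,.023))
E
```

```text
[0.5050585 0.2677972 0.092    ] [-3.40001972e-02 -6.72114711e-05 -1.05400217e-03]
65.7021450055981 0.009146335511755154
66.15564464910578 0.009417911936831006
69.0235781744469 0.009197698496516886
65.92457699608286 0.009950583405545846
sq c [0.50707399 0.26744336 0.092     ]
(array([0.48210921, 0.26627068, 0.02330582]), np.float64(-176.19444842977393))
(array([0.48210932, 0.26626896, 0.04496688]), np.float64(-176.1901624020304))
(array([0.4906341 , 0.28571191, 0.02025256]), np.float64(128.83999119418468))
(array([0.49069457, 0.28576044, 0.04551939]), np.float64(128.64684177522759))
```

Call:
drive_tool --series '[{"x": -0.8, "y": 0, "z": 0, "ax": 0, "ay": 0, "az": 0}, {"x": -2.0, "y": 0, "z": 0, "ax": 0, "ay": 0, "az": 0}, {"x": -3.5, "y": 0, "z": 0, "ax": 0, "ay": 0, "az": 0}, {"x": -5.0, "y": 0, "z": 0, "ax": 0, "ay": 0, "az": 0}]'

```text
time: 6.4
tool_pos: [0.5036, 0.2666, 0.1804]
tool_rot: [0.698, 0.106, 0.7, -0.107]
contact_force: [1.1, -0.2, -2.8]
gripper_width: 0.29
```

Call:
drive_tool --series '[{"x": 0, "y": -1.2, "z": 0.6, "ax": 0, "ay": 0, "az": 0}, {"x": 0, "y": -2.4, "z": 1.2, "ax": 0, "ay": 0, "az": 0}, {"x": 0, "y": -3.6, "z": 1.8, "ax": 0, "ay": 0, "az": 0}, {"x": 0, "y": -4.8, "z": 2.4, "ax": 0, "ay": 0, "az": 0}, {"x": 0, "y": -6.0, "z": 3.0, "ax": 0, "ay": 0, "az": 0}]'

```text
time: 6.82
tool_pos: [0.5313, 0.1003, 0.1803]
tool_rot: [0.698, 0.106, 0.7, -0.107]
contact_force: [0.3, 0.1, -3.0]
gripper_width: 0.288
```

Call:
drive_tool --series '[{"x": 0, "y": -1.2, "z": 0.6, "ax": 0, "ay": 0, "az": 0}, {"x": 0, "y": -2.4, "z": 1.2, "ax": 0, "ay": 0, "az": 0}, {"x": 0, "y": -3.6, "z": 1.8, "ax": 0, "ay": 0, "az": 0}, {"x": 0, "y": -4.8, "z": 2.4, "ax": 0, "ay": 0, "az": 0}, {"x": 0, "y": -6.0, "z": 3.0, "ax": 0, "ay": 0, "az": 0}]'

```text
time: 7.23
tool_pos: [0.5581, -0.0653, 0.1802]
tool_rot: [0.698, 0.107, 0.7, -0.107]
contact_force: [0.9, 0.0, -2.6]
gripper_width: 0.288
```

Call:
drive_tool --series '[{"x": 0, "y": -1.3, "z": 0.7, "ax": 0, "ay": 0, "az": 0}, {"x": 0, "y": -2.6, "z": 1.4, "ax": 0, "ay": 0, "az": 0}, {"x": 0, "y": -3.9, "z": 2.1, "ax": 0, "ay": 0, "az": 0}, {"x": 0, "y": -5.2, "z": 2.8, "ax": 0, "ay": 0, "az": 0}, {"x": 0, "y": -6.4, "z": 3.4, "ax": 0, "ay": 0, "az": 0}]'

```text
time: 7.65
tool_pos: [0.5918, -0.2438, 0.18]
tool_rot: [0.698, 0.107, 0.7, -0.107]
contact_force: [-0.3, -0.1, -3.3]
gripper_width: 0.288
```

Call:
drive_tool --series '[{"x": 0, "y": -0.4, "z": 0.2, "ax": 0.7, "ay": 0, "az": 0}, {"x": 0, "y": -0.5, "z": 0.2, "ax": 1.4, "ay": 0, "az": 0}, {"x": 0, "y": -0.5, "z": 0.2, "ax": 1.4, "ay": 0, "az": 0}, {"x": 0, "y": -0.5, "z": 0.2, "ax": 1.4, "ay": 0, "az": 0}]'

```text
time: 7.98
tool_pos: [0.5927, -0.2551, 0.18]
tool_rot: [0.691, 0.149, 0.692, -0.148]
contact_force: [0.3, 0.0, -2.4]
gripper_width: 0.29
```

```bash
python3 - <<'E'
from h import *
import pickle
s,r=st();print(s["tool_pos"],s["time"],s["contact_force"],s["gripper_width"]);print(r.as_matrix().round(3))
f=cams.grab_frame("wrist");pickle.dump(f,open("l.pkl","wb"));cv2.imwrite("pics/l.png",f["img"])
cv2.imwrite("pics/l2.png",cv2.resize(f["img"][150:330,160:360],None,fx=3.3,fy=3.3,interpolation=cv2.INTER_CUBIC))
print(units([.5936,-.2545,.1]))
E
```

```text
[ 0.59270436 -0.25509681  0.18002403] 7.9833 [ 3.44847199e-01  4.15380145e-04 -2.42251775e+00] 0.2897171256554895
[[-0.002  0.411  0.911]
 [ 0.001  0.911 -0.411]
 [-1.     0.    -0.002]]
[3.21306975 0.01804993 0.02905387]
```

View pics/l2.png

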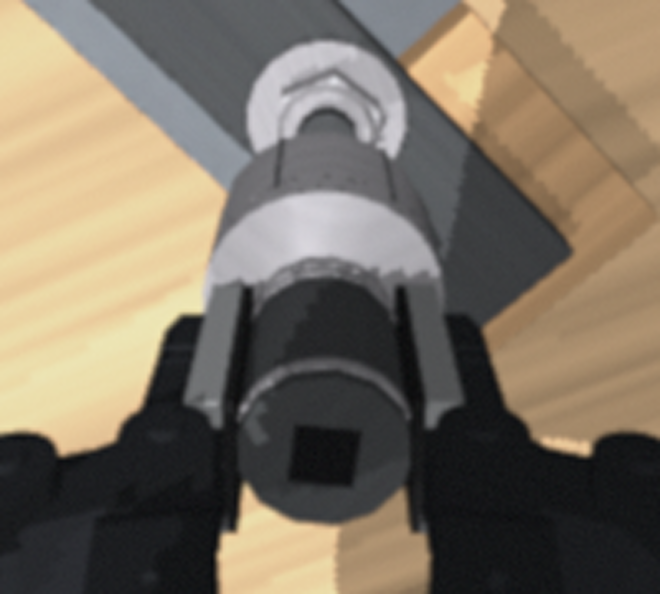

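Call:
drive_tool --series '[{"x": 1.2, "y": 0, "z": 0, "ax": 0, "ay": 0, "az": 0}, {"x": 2.3, "y": 0, "z": 0, "ax": 0, "ay": 0, "az": 0}, {"x": 2.3, "y": 0, "z": 0, "ax": 0, "ay": 0, "az": 0}, {"x": 2.3, "y": 0, "z": 0, "ax": 0, "ay": 0, "az": 0}]'

```text
time: 8.37
tool_pos: [0.5918, -0.2536, 0.1214]
tool_rot: [0.689, 0.149, 0.693, -0.148]
contact_force: [0.7, -0.4, -1.4]
gripper_width: 0.283
```

```bash
python3 - <<'E'
from h import *
import pickle
s,r=st();print(s["tool_pos"],s["time"],s["contact_force"],s["ft_torque"].round(2),s["gripper_width"])
f=cams.grab_frame("wrist");pickle.dump(f,open("m.pkl","wb"))
cv2.imwrite("pics/m2.png",cv2.resize(f["img"][150:330,160:360],None,fx=3.3,fy=3.3,interpolation=cv2.INTER_CUBIC))
f=cams.grab_frame("scene");pickle.dump(f,open("ms.pkl","wb"));u,v=proj(f,[.5936,-.2545,.09]).astype(int)
cv2.imwrite("pics/m3.png",cv2.resize(f["img"][v-45:v+45,u-60:u+60],None,fx=6,fy=6,interpolation=cv2.INTER_CUBIC));print(u,v)
E
```

```text
[ 0.59177552 -0.25357388  0.12138278] 8.3667 [ 0.68193683 -0.38907035 -1.43929225] [-0.02  0.    0.  ] 0.28334728768262635
219 240
```

View pics/m2.png

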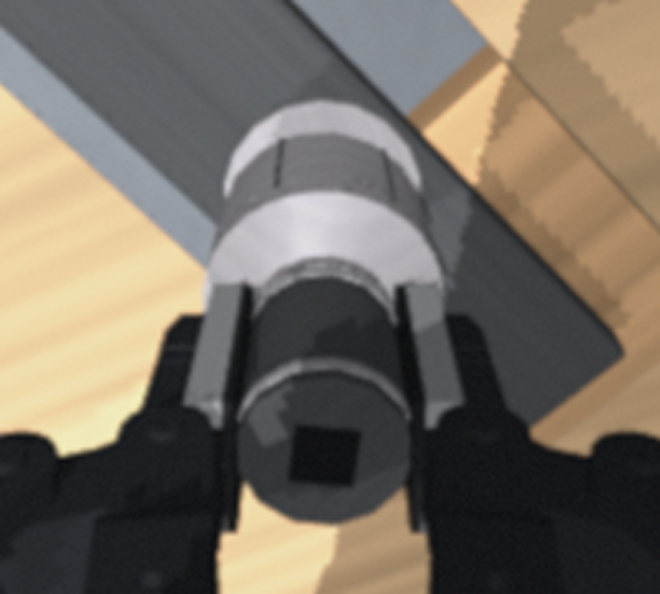

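View pics/m3.png

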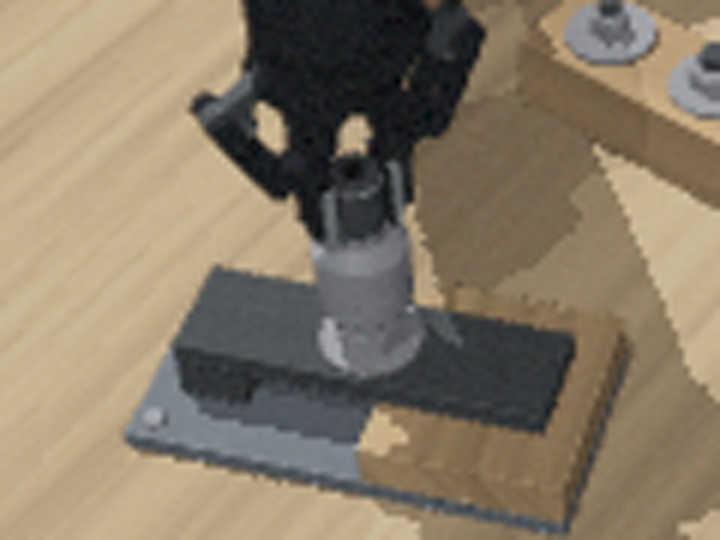

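Call:
drive_tool --series '[{"x": 0.2, "y": 0, "z": 0.05, "ax": 0, "ay": 0, "az": 0}, {"x": 0.35, "y": 0, "z": 0.05, "ax": 0, "ay": 0, "az": 0}, {"x": 0.45, "y": 0, "z": 0.05, "ax": 0, "ay": 0, "az": 0}, {"x": 0.5, "y": 0, "z": 0.05, "ax": 0, "ay": 0, "az": 0}]'

```text
time: 8.8
tool_pos: [0.5945, -0.2558, 0.1113]
tool_rot: [0.691, 0.149, 0.691, -0.149]
contact_force: [-0.4, -0.0, -3.0]
gripper_width: 0.289
```

Call:
drive_tool --series '[{"x": 0.1, "y": 0, "z": 0, "ax": 0, "ay": 0, "az": 0}, {"x": 0.2, "y": 0, "z": 0, "ax": 0, "ay": 0, "az": 0}, {"x": 0.2, "y": 0, "z": 0, "ax": 0, "ay": 0, "az": 0}]'

```text
time: 9.05
tool_pos: [0.5952, -0.2562, 0.1087]
tool_rot: [0.692, 0.149, 0.691, -0.149]
contact_force: [-2.4, 1.2, 5.5]
gripper_width: 0.286
```

Call:
drive_tool --series '[{"x": 0, "y": 0.03, "z": -0.08, "ax": 0, "ay": 0, "az": 0}, {"x": 0.1, "y": 0.03, "z": -0.08, "ax": 0, "ay": 0, "az": 0}, {"x": 0.15, "y": 0.03, "z": -0.08, "ax": 0, "ay": 0, "az": 0}, {"x": 0.15, "y": 0.03, "z": -0.08, "ax": 0, "ay": 0, "az": 0}]'

```text
time: 9.38
tool_pos: [0.5953, -0.2561, 0.1085]
tool_rot: [0.693, 0.148, 0.689, -0.15]
contact_force: [-3.9, 0.5, 15.1]
gripper_width: 0.287
```

Call:
drive_tool --series '[{"x": 0, "y": 0, "z": 0, "ax": -1, "ay": 0, "az": 0}, {"x": 0, "y": 0, "z": 0, "ax": -2, "ay": 0, "az": 0}, {"x": 0, "y": 0, "z": 0, "ax": -3, "ay": 0, "az": 0}, {"x": 0, "y": 0, "z": 0, "ax": -4, "ay": 0, "az": 0}, {"x": 0, "y": 0, "z": 0, "ax": -5, "ay": 0, "az": 0}]'

```text
time: 9.8
tool_pos: [0.596, -0.254, 0.1082]
tool_rot: [0.709, -0.005, 0.705, 0.005]
contact_force: [-1.1, 5.6, 14.8]
gripper_width: 0.287
```

Call:
drive_tool --series '[{"x": 0.05, "y": 0, "z": 0, "ax": -0.5, "ay": 0, "az": 0}, {"x": 0.05, "y": 0, "z": 0, "ax": -1, "ay": 0, "az": 0}, {"x": 0.05, "y": 0, "z": 0, "ax": -1, "ay": 0, "az": 0}]'

```text
time: 10.05
tool_pos: [0.5929, -0.2542, 0.1012]
tool_rot: [0.706, -0.035, 0.706, 0.035]
contact_force: [1.1, -0.3, -3.1]
gripper_width: 0.287
```

```bash
python3 - <<'E'
from h import *
import pickle
s,r=st();print(s["tool_pos"],s["time"],s["contact_force"],s["ft_torque"].round(2),s["gripper_width"]);print(r.as_matrix().round(3),s["joint_pos"].round(2))
f=cams.grab_frame("wrist");pickle.dump(f,open("n.pkl","wb"))
cv2.imwrite("pics/n2.png",cv2.resize(f["img"][150:330,160:360],None,fx=3.3,fy=3.3,interpolation=cv2.INTER_CUBIC))
f=cams.grab_frame("scene");u,v=219,240
cv2.imwrite("pics/n3.png",cv2.resize(f["img"][v-45:v+45,u-60:u+60],None,fx=6,fy=6,interpolation=cv2.INTER_CUBIC))
E
```

```text
[ 0.59292359 -0.25417077  0.10121642] 10.05 [ 1.13582317 -0.29263743 -3.1108909 ] [-0.06 -0.02  0.01] 0.28729808574523175
[[-0.    -0.099  0.995]
 [ 0.     0.995  0.099]
 [-1.     0.    -0.   ]] [-0.52  0.21  1.67  0.    1.27 -2.19]
```

View pics/n2.png

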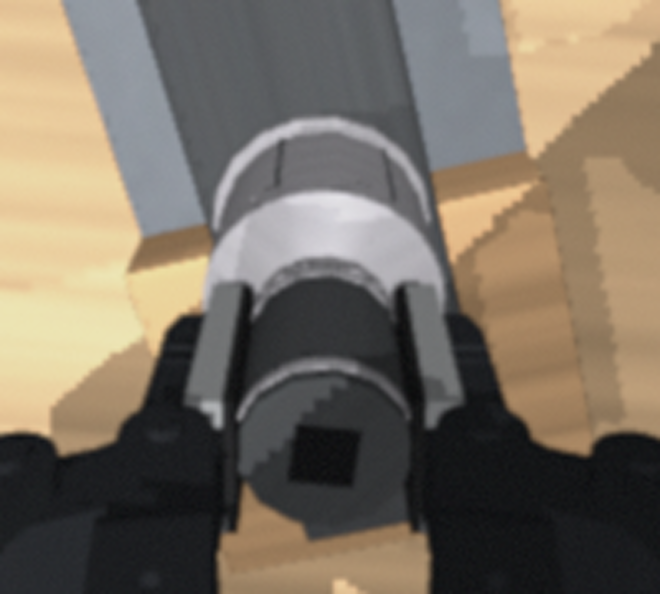

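View pics/n3.png

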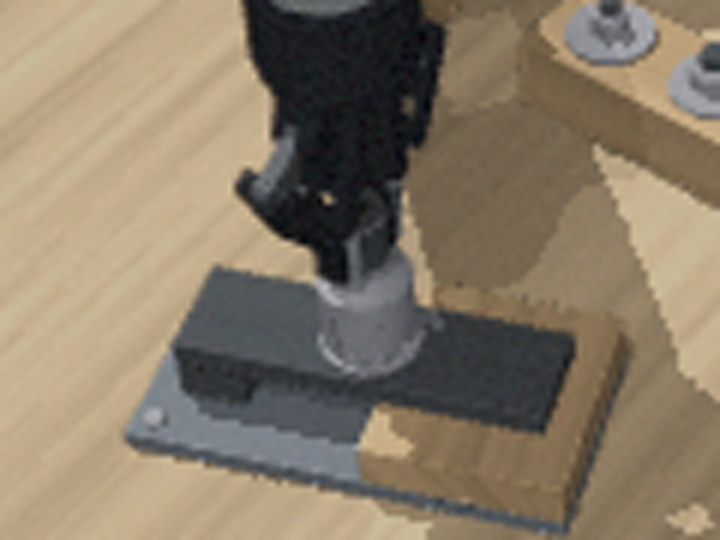

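Call:
drive_tool --series '[{"x": 0.1, "y": 0, "z": 0, "ax": 0, "ay": 0, "az": 0}, {"x": 0.2, "y": 0, "z": 0, "ax": 0, "ay": 0, "az": 0}, {"x": 0.2, "y": 0, "z": 0, "ax": 0, "ay": 0, "az": 0}]'

```text
time: 10.4
tool_pos: [0.5933, -0.2546, 0.098]
tool_rot: [0.706, -0.035, 0.706, 0.035]
contact_force: [-3.2, 1.6, 6.0]
gripper_width: 0.289
```

Call:
drive_tool --series '[{"x": 0.1, "y": 0, "z": 0, "ax": 0, "ay": 0, "az": 0}, {"x": 0.1, "y": 0, "z": 0, "ax": 0, "ay": 0, "az": 0}]'

```text
time: 10.57
tool_pos: [0.5936, -0.2547, 0.098]
tool_rot: [0.706, -0.035, 0.706, 0.035]
contact_force: [-7.6, 3.8, 15.6]
gripper_width: 0.29
```

```bash
python3 - <<'E'
from h import *
import pickle
s,r=st();print(s["tool_pos"],s["time"],s["contact_force"],s["ft_torque"].round(2),s["gripper_width"])
f=cams.grab_frame("wrist");pickle.dump(f,open("o.pkl","wb"))
cv2.imwrite("pics/o2.png",cv2.resize(f["img"][170:320,190:330],None,fx=4,fy=4,interpolation=cv2.INTER_CUBIC))
f=cams.grab_frame("scene");pickle.dump(f,open("os.pkl","wb"));u,v=219,240
cv2.imwrite("pics/o3.png",cv2.resize(f["img"][v-25:v+35,u-35:u+45],None,fx=9,fy=9,interpolation=cv2.INTER_CUBIC))
for z in (.052,.097,.132): print(z,(proj(f,[.5936,-.2545,z])-[u-35,v-25]+.4)*9)
E
```

```text
[ 0.5936293  -0.25466498  0.09802909] 10.5667 [-7.58111616  3.78678867 15.56528072] [0.93 1.42 0.04] 0.2897288138523301
0.052 [329.62729158 313.00895547]
0.097 [318.2431351  213.62004432]
0.132 [308.98882256 132.82564829]
```

View pics/o2.png

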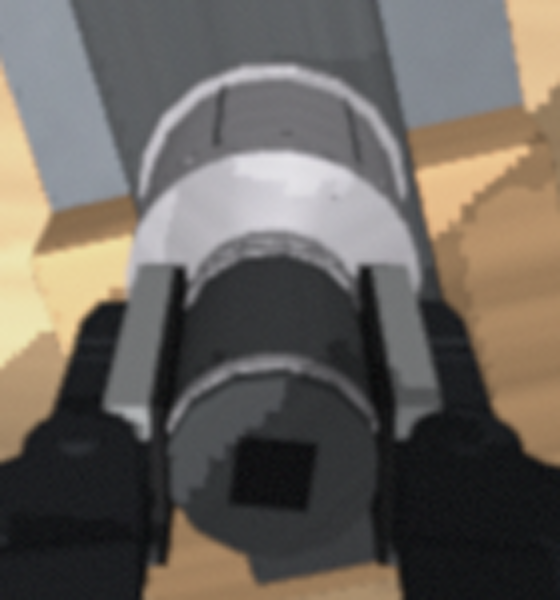

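View pics/o3.png

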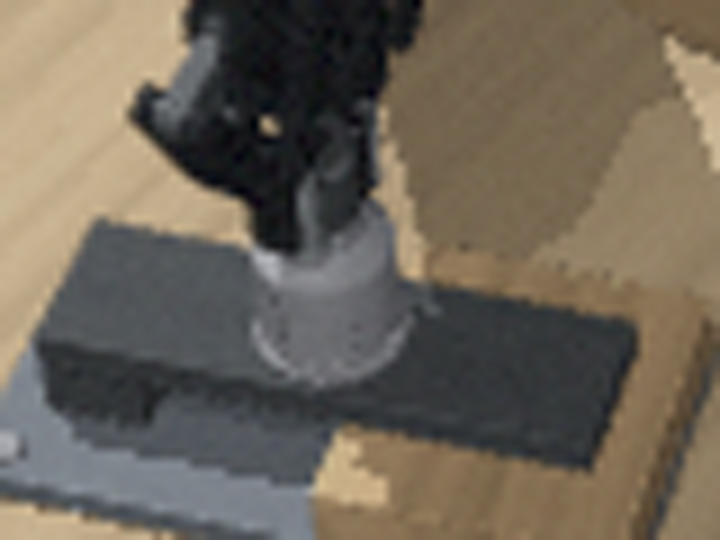

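```bash
python3 - <<'E'
from h import *
import pickle
f=pickle.load(open("o.pkl","rb"));s,r=st()
c=np.array([.5936,-.2545]);d=-(r.as_matrix()[:2,2])
def P(rad,z):
    a=np.linspace(0,2*np.pi,361);q=np.array([proj(f,[c[0]+rad*np.cos(t),c[1]+rad*np.sin(t),z]) for t in a]);q=(q-[190,170]+.4)*4
    i=q[:,1].argmin();return q[i].round(1),q[:,0].min().round(1),q[:,0].max().round(1)
print("washer",P(.025,.052))
for z in (.052,.054,.0555,.058): print(z,P(.023,z),"shoulder",P(.023,z+.045),"top",P(.013,z+.08))
E
```

```text
washer (array([273.4,  62. ]), np.float64(139.7), np.float64(408.8))
0.052 (array([273.5,  72.6]), np.float64(150.5), np.float64(398.0)) shoulder (array([273.4, 170.8]), np.float64(118.2), np.float64(430.6)) top (array([273.9, 372.4]), np.float64(163.9), np.float64(385.3))
0.054 (array([273.5,  76.1]), np.float64(149.3), np.float64(399.2)) shoulder (array([273.4, 176.5]), np.float64(116.4), np.float64(432.4)) top (array([273.9, 382.4]), np.float64(162.2), np.float64(386.9))
0.0555 (array([273.5,  78.7]), np.float64(148.4), np.float64(400.1)) shoulder (array([273.4, 180.8]), np.float64(115.0), np.float64(433.8)) top (array([273.9, 390.2]), np.float64(161.0), np.float64(388.2))
0.058 (array([273.5,  83.2]), np.float64(147.0), np.float64(401.6)) shoulder (array([273.4, 188.1]), np.float64(112.6), np.float64(436.2)) top (array([273.9, 403.5]), np.float64(158.9), np.float64(390.4))
```

Call:
drive_tool --series '[{"x": -0.05, "y": 0.02, "z": -0.04, "ax": 0, "ay": 0, "az": 0}, {"x": -0.05, "y": 0.02, "z": -0.04, "ax": 0, "ay": 0, "az": 0}, {"x": -0.05, "y": 0.02, "z": -0.04, "ax": 0, "ay": 0, "az": 0}]'

```text
time: 10.92
tool_pos: [0.5933, -0.2546, 0.098]
tool_rot: [0.707, -0.035, 0.705, 0.034]
contact_force: [-3.3, 0.8, 9.2]
gripper_width: 0.285
```

```bash
python3 - <<'E'
from h import *
s,r=st();print(s["tool_pos"],s["time"],s["contact_force"],s["ft_torque"].round(2),s["gripper_width"],s["joint_vel"].round(3));print(r.as_matrix().round(3)[:,0])
f=cams.grab_frame("scene");cv2.imwrite("pics/p.png",cv2.resize(f["img"][110:310,170:370],None,fx=3,fy=3,interpolation=cv2.INTER_CUBIC))
E
```

```text
[ 0.59326798 -0.25455552  0.0980211 ] 10.9167 [-3.31501943  0.84179299  9.15040448] [0.4  0.46 0.02] 0.28475897927552624 [0.    0.002 0.001 0.001 0.003 0.   ]
[ 0.003 -0.001 -1.   ]
```

View pics/p.png

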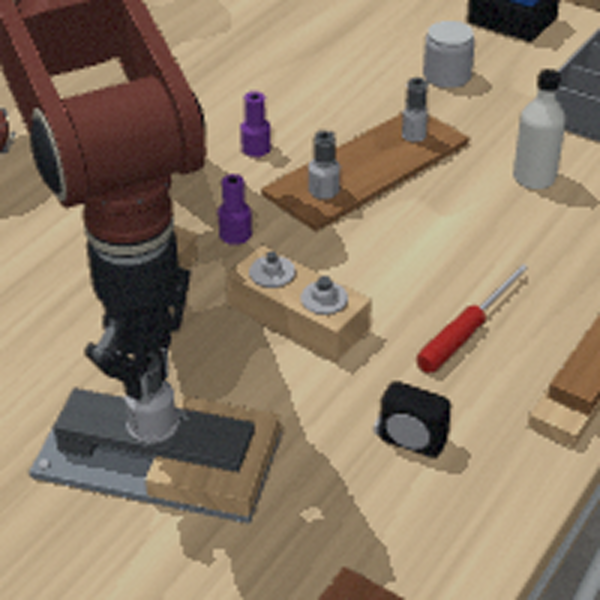

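```bash
python3 -c "
from plant import workorder
print(workorder.job_done())"
```

```text
the job is handed in; nothing more can be done
None
```

The large socket is home on the clamp's nut and still gripped. The job was handed in at about 11 s of robot time, and it reports no verdict.

**Choice of socket:** In the wrist picture the nut's sides measured 17.3–17.6 mm, which makes it the 30 mm nut, so I took the large socket without trying the others. The trial agreed. Turned the wrong way, the socket stopped near the nut's top at about 15 N. After turning it about 30 degrees it dropped over, which it would not have needed on a smaller nut.

**Last checks:**
- **Seating:** the tool stopped firmly at z = 0.098 m. That puts the rim at 0.052 m, the washer's top, based on the tool's height above the socket's open end at the grasp. The socket had not slipped in the fingers.
- **Position:** the tool was within 0.5 mm of the measured nut axis, upright to about 0.003 rad, and pressing down with about 12 N.
- **Grip:** the fingers were stopped on the sleeve at an opening of 0.285. Grip force is not measured directly.
- **Other things:** in the final scene picture the medium and small sockets stand upright on the board, and the bystanders in view are unmoved. The hammer was outside that final picture.

**What disagreed:**
- **Socket edges:** the rear edges of the socket's shoulder and top in the wrist picture were about 4 mm-equivalent off the predicted rows, on the low side. The rim edge was about 2 pixels on the high side. I put this down to chamfers and calibration.
- **First stop:** it was about 3.5 mm below the nut's flat top, probably on the bevel.

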